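Clamp a glued carton in the spring press and hold it

ROBOT

A 6-joint arm with a two-finger parallel gripper is mounted at the origin on a cart in front of the work surface, level with it; the furniture and walls round the work are solid. World frame = base frame: x ahead of the robot, y to its left, z up, the work surface at z = 0. Lengths are in mm, angles in rad, forces in N, time in s.
With the tool pointing down it reaches from about 325 to 775 mm from the base axis. Payload 9.3 kg.
Tool frame: the origin (TCP) lies between the finger pads; the fingertips stand 19 mm ahead of it and the grasp point (between the pads) is the TCP; z points along the fingers, y is the line along which they close (so a half turn about z gives the same grasp; the last joint's range is limited). The gripper opens to 85 mm and grips with 20 to 120 N. Pads are 22 mm wide; open, the fingers measure 114 mm over their backs; the gripper's body (76 mm by 85 mm) begins 54 mm behind the grasp point. The pads swing forward as they close: fully open they stand 13 mm farther back than shut.
Start: joints at [-1.374, 0.259, 0.021, 1.334, 0, 1.418], TCP at [188.484, -516.692, 250.279] pointing down, gripper open.
Joint ranges: [-3.04, 3.04], [-0.91, 1.82], [-1.04, 1.36], [-1.92, 1.95], [-1.52, 1.45], [-3.14, 3.14]. Speed limits (rad/s): [2.22, 2.22, 2.79, 3.14, 3.14, 3.14].

INTERFACE

Orientations are given as a unit quaternion [w, x, y, z].
In Python, from workcell import env gives the robot as it stands. Calls block until the motion is done:
- env.movep(position, orientation): joint-space move of the TCP to a pose.
- env.move_straight(position, rate=150, ori=None, threshold=None): straight line of the TCP; ori=None keeps the orientation; rate is the mean speed in mm/s. With threshold (N) it stops when the force on the tool has changed by that much, and returns True; else False.
- env.set_joints(angles): joint-space move.
- env.command_gripper(opening): finger opening in mm; the grip force is fixed at half the most; returns when the fingers have stopped.
- env.wait(seconds).
- env.inverse_kinematics(position, orientation): joint angles nearest the present ones, or None.
- env.read_state(): the state.
- env.read_camera(name): name is "side" or "top" or "wrist"; returns a dict with "frame" (420x560x3 uint8, red, green, blue), "z_map" (420x560 float32, mm along the optical axis (not along the pixel's ray), 0 where there is no reading), "vertical_fov" (degrees; the focal length in pixels is half the picture's height over the tangent of half this angle, whatever the lens; pixels are square), "cx", "cy" (the principal point, pixels), "R" (3x3) and "t" (3): a world point X has camera coordinates R X + t. Camera axes: x right, y down, z forward; pixel columns grow to the right and rows downward; lengths in mm; the calibration is good to about 2 mm. A picture is of the moment at which its call begins.
A pose or a line that the arm cannot do raises env.MotionError and nothing moves.
- env.job_done(): hands the job in; it is judged then, once.
The state is a dict: "t": time; "joint_positions": joint angles; "qvel": joint speeds; "joint_torque": joint torques, N m; "position": TCP position; "ee_rot": TCP orientation; "contact_force": force on the tool from outside, world axes, zero at the start; "torque": the same for the moment, N m; "grip_width": finger opening in mm; "grasp_force": force on a finger pad.
Only numpy, scipy, OpenCV 4.12 (cv2) and the standard library are available. Lean on these libraries where they do the work, as an engineer would, in place of code of your own. Each camera call takes 0.05 s, during which the arm holds its last target. There are 200 camera calls.

TASK

The top flap of the upright carton has just been glued: stand the carton lengthwise on the open front of the glue press, slide it upright along the channel until it is fully home against the back stop, then push the press's knob down until the foot meets the carton top and about half (10 mm) of the 20 mm bright stem above the foot has gone up into its black sleeve. Keep it there steadily for at least three seconds and finish while still holding the knob down at that point; never drive the stem all the way in, never knock the carton over, and leave the other things on the counter where they are.

Things in the scene. Friction and masses are not known exactly. Their poses are not given: they have to be found in the camera images.
- carton: closed printed carton standing upright on the counter, the only upright carton: 30 mm thick (along its x; grasp across this), 118 mm long (along its y), 80 mm high, 0.1 to 0.2 kg. Origin on its underside; its solid body lies from -13 to +17 mm in x, -59 to +59 mm in y, 0 to 80 mm in z. Its two ends are alike for this job: either may go in first
- carton_mid (a point): centre of the carton's underside (2 mm along the carton's x from its origin)
- press: glue press fixed on the counter (place and yaw vary). Origin at counter level under the middle of the back stop's front face; x points from the open front to the back stop, y left, z up. Grey plate 10 mm thick, x = -215 to +50 mm, y = +-55 mm. Back stop 50 mm wide, up to z = 60 mm, front face at x = 0. Behind it a column, top at z = 205 mm
- press_home (a point): where carton_mid belongs when the carton is home: on top of the plate at press x = -59 mm, y = 0, z = 10 mm, the carton's length along press x, one end against the stop. The carton's top is then at z = 90 mm
- press_mouth (a point): middle of the channel's mouth, at press x = -79 mm, y = 0, on the plate (z = 10 mm). Two low rails (top at z = 22 mm) leave a channel 37 mm wide from x = -50 to 0 mm and flare to about 70 mm width at the mouth; in front of the mouth the plate is open and flat for 136 mm. Above x = -52 mm to the stop overhangs the press's head (lower face z = 141 mm or more) and foot
- press_knob: black round palm knob, 44 mm across, flat top 36 mm across, on top of the plunger; origin at the centre of its top face, at press x = -35 mm, y = 0, 245 to 261 mm above the counter at rest (the head's height varies)
- press_plunger (a joint): travel of the plunger (with knob) straight down in m, 0 at rest to 0.05; spring return, about 4 N to start, 7 N at 40 mm
- press_foot: round rubber foot under the plunger, 32 mm across, 8 mm thick; origin at the centre of its underside, 102 to 118 mm above the counter at rest, so it meets the home carton's top after 12 to 28 mm of plunger travel
- press_pad (a joint): how far the foot's bright stem (20 mm showing at rest) has been pushed up into the black sleeve at the plunger's lower end, in m: 0 free, 0.010 half in (wanted), 0.020 all the way in. Spring: 2 N at first, 7 N at 10 mm, added to the plunger's own spring. It yields only when the foot rests on something
- tape_roll: bystander: brown tape roll lying flat, 94 mm across, 48 mm high; origin under its centre
- glue_stick: bystander: glue stick standing, 27 mm across, 88 mm high; origin under its centre
- date_stamp: bystander: self-inking stamp standing, 30x48x57 mm; origin under its centre
- toy_cup: bystander: toy tea cup, 44x53x28 mm; origin on its underside
- toy_block: bystander: toy block with star reliefs, 31 mm cube; origin under its centre
Mind the look-alikes: they are no part of the job. What is shaped like the carton but purple is not meant.

How it is judged (in metres and radians):
On the way, in this order (a step that is already met when the one before it is completed fails the run):
1. the carton stands upright in the press, fully home against the back stop (x of carton_mid in the frame of press between -0.063 and -0.054 m and y of carton_mid in the frame of press between -0.008 and 0.008 m and z of carton_mid in the frame of press below 0.014 m and angle between carton's own z axis and vertical below 0.08 rad and angle between the y axis of carton and the x axis of press, either way round below 0.15 rad), for 0.2 s.
2. the foot is held down on the home carton with the stem about half in, for 2 s (all of step 1 and value of joint press_pad between 0.006 and 0.014 m and contact force between press_foot and carton above 3 N and contact force between any of the fingers, the arm and press_knob above 3 N), for 2 s.
At the end, for the whole second after the job is handed in: The carton stands upright in the channel within 4 mm of the back stop and squarely along it; the robot pushes the knob so that the foot bears on the carton with the stem 6 to 14 mm into its sleeve, steadily, and is still holding it so when the program ends and for the second after (all of step 2 and velocity of joint press_plunger between -0.01 and 0.01 m/s); the arm keeps its last pose, push and grip.
It fails at once if the stem is driven all the way in (value of joint press_pad above 0.018 m).
It fails at once if the carton is knocked over (angle between carton's own z axis and vertical above 0.7 rad).
It fails at once if another thing is shifted by more than 30 mm (distance of any of tape_roll, glue_stick, date_stamp, toy_cup, toy_block from where it was at the start of the episode above 0.03 m).
It also fails if it takes over 72 s, if anything falls off the work surface, if the arm or the gripper's body presses on something with over 40 N, if the wrist force passes 120 N, or if a joint passes its speed limit or range.

## Working session

There is one attempt and no reset: what is moved stays moved. The work goes in short steps, each a Python script; the robot and the scene stay as the last script left them, time stands still between calls to the robot, and variables do not carry over. Pictures are saved under pics/ and viewed, at most 10 in all, crops included, and the job is handed in when it is done.

```bash
mkdir -p pics; ls
cat > h.py <<'E'
import numpy as np, cv2
from workcell import env
def snap(n,f):
    c=env.read_camera(n); np.savez('pics/%s.npz'%f,**{k:np.array(v) for k,v in c.items()})
    cv2.imwrite('pics/%s.png'%f,c['frame'][:,:,::-1]); return c
def cloud(c):
    z=np.array(c['z_map'],float); H,W=z.shape
    f=H/2/np.tan(np.radians(float(c['vertical_fov']))/2)
    v,u=np.mgrid[:H,:W]
    P=np.stack([(u-float(c['cx']))*z/f,(v-float(c['cy']))*z/f,z],-1)
    X=(P-np.array(c['t']))@np.array(c['R']); X[z==0]=np.nan
    return X
E
python3 - <<'E'
from h import *
a=snap('top','top0');b=snap('side','side0')
print({k:a[k] for k in('vertical_fov','cx','cy','R','t')}); print(env.read_state())
E
```

```text
pics
{'vertical_fov': 46.13726309771562, 'cx': 279.7189266461037, 'cy': 207.70570894939223, 'R': array([[-0.04448127, -0.99900859,  0.00180128],
       [-0.97823151,  0.04319019, -0.20297224],
       [ 0.20269321, -0.01079053, -0.97918284]]), 't': array([  33.22254836,  538.53462548, 1687.32589165])}
{'t': 0.1, 'joint_positions': array([-1.37355030e+00,  2.59140588e-01,  2.08645718e-02,  1.33370189e+00,
       -3.51550243e-05,  1.41821875e+00]), 'qvel': array([-2.08896356e-03, -1.11488893e-03,  6.64376705e-04,  3.44374168e-04,
       -8.73142603e-05,  8.26628890e-04]), 'joint_torque': array([ 3.18898761e-03, -5.56693196e+01,  3.45072377e+01,  1.16329500e-02,
       -2.04773919e-04, -8.87731488e-06]), 'position': array([ 188.45727672, -516.4721003 ,  249.73465471]), 'ee_rot': array([-5.90250922e-04,  9.84741717e-01,  1.74021265e-01, -3.07668831e-05]), 'contact_force': array([ 0.47311013,  0.36868383, -0.19291681]), 'torque': array([-0.00317614,  0.00170626,  0.09931297]), 'grasp_force': 0.0, 'grip_width': 85.50615059620968}
```

View pics/top0.png

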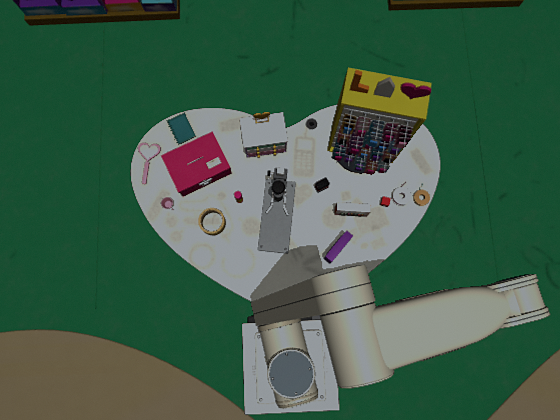

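View pics/side0.png

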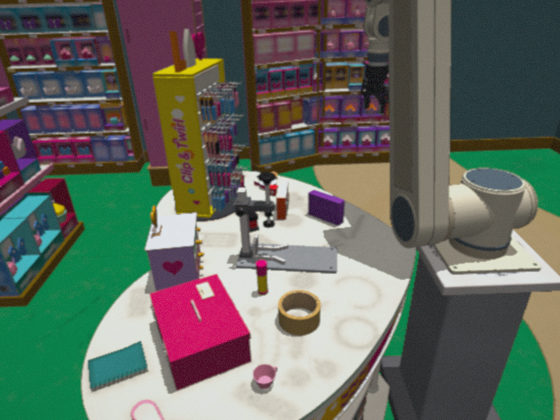

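Candidates for the carton: the white-topped upright box at top (352,210), the purple look-alike at (338,247), the white display box at (265,135) and the pink box at (197,163). By description I choose (352,210). The press has its plate at (277,220), knob at (278,187) and front edge at the bottom near (274,248). Next is a close crop plus depth measurements.

Run:
```python
from h import *
c=np.load('pics/top0.npz'); X=cloud(c); im=c['frame'][:,:,::-1]
cv2.imwrite('pics/crop1.png',cv2.resize(im[155:265,245:395],(750,550),interpolation=cv2.INTER_CUBIC))
def box(m,n):
    P=X[m]; r=cv2.minAreaRect(P[:,:2].astype(np.float32)); print(n,len(P),r,np.median(P[:,2]),P[:,2].min(),P[:,2].max()); print(cv2.boxPoints(r).round(1).tolist())
z=X[...,2]; M=np.zeros(z.shape,bool)
def reg(u0,u1,v0,v1,a,b):
    m=M.copy(); m[v0:v1,u0:u1]=1; return m&(z>a)&(z<b)
box(reg(325,378,195,225,70,92),'carton top')
box(reg(325,378,195,225,15,92),'carton all')
box(reg(320,360,228,268,15,120),'purple')
box(reg(250,300,210,258,5,16),'plate')
box(reg(262,300,165,205,235,275),'knob')
box(reg(262,300,160,205,180,275),'head')
box(reg(312,332,175,195,15,120),'stamp')
```

```text
carton top 309 ((526.3187866210938, -246.75454711914062), (119.8235855102539, 31.45063018798828), 83.97740936279297) 78.75251777776647 70.00658000632016 91.1177692010384
[[504.3999938964844, -304.70001220703125], [535.7000122070312, -308.0], [548.2000122070312, -188.8000030517578], [517.0, -185.5]]
carton all 439 ((524.3199462890625, -246.3460693359375), (120.16010284423828, 35.826908111572266), 83.53142547607422) 76.57355185738423 15.024870113252872 91.1177692010384
[[499.79998779296875, -304.0], [535.4000244140625, -308.1000061035156], [548.9000244140625, -188.6999969482422], [513.2999877929688, -184.60000610351562]]
purple 338 ((394.7325134277344, -185.60055541992188), (32.973838806152344, 119.31134033203125), 47.5410270690918) 79.30855751867557 17.78743983829844 91.80734842146694
[[339.6000061035156, -157.5], [427.6000061035156, -238.0], [449.8999938964844, -213.6999969482422], [361.8999938964844, -133.1999969482422]]
plate 1119 ((456.5769958496094, 31.85784912109375), (177.49468994140625, 171.20257568359375), 87.51544952392578) 9.792896556583575 5.003088869906449 15.980772190541
[... 421 characters left out ...]
99618530273], [566.7999877929688, 44.900001525878906]]
head 213 ((597.0717163085938, 11.031295776367188), (41.71600341796875, 100.45153045654297), 81.94953155517578) 244.44829881243388 180.0620839684769 257.64303941632113
[[544.4000244140625, -2.5999999046325684], [643.9000244140625, -16.700000762939453], [649.7000122070312, 24.600000381469727], [550.2999877929688, 38.70000076293945]]
stamp 125 ((622.6983642578125, -145.26100158691406), (30.760753631591797, 49.04335021972656), 25.891130447387695) 54.455133624450724 15.080649521094342 66.40910550400116
[[598.2000122070312, -129.89999389648438], [619.5999755859375, -174.0], [647.2000122070312, -160.60000610351562], [625.7999877929688, -116.5]]
```

View pics/crop1.png

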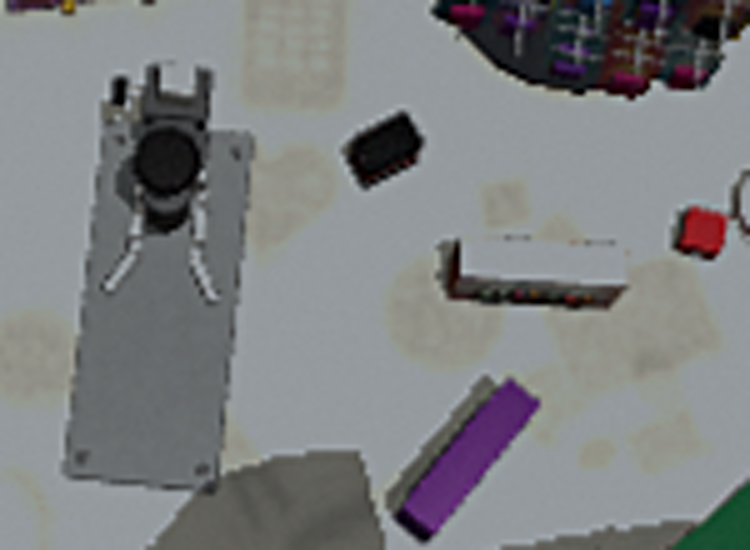

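The crop shows the chosen box with a plain white top and printed side, upright at about crop (540,265). Purple is separate at (465,460), the stamp is at (385,150), and the press channel opens toward the robot. Its size of 120x31x79 matches the carton. Next I look from the wrist above the press and the carton.

```bash
cat >> h.py <<'E'
from scipy.spatial.transform import Rotation as R
def down(a,tilt=0):
    # tool x at heading a; tilt>0 leans gripper body back along -x_tool side
    r=R.from_euler('z',a)*R.from_euler('y',tilt)*R.from_euler('x',np.pi)
    return r.as_quat(scalar_first=True)
def ray(c,u,v,z):
    f=c['frame'].shape[0]/2/np.tan(np.radians(float(c['vertical_fov']))/2)
    Rm=np.array(c['R']); d=Rm.T@[(u-float(c['cx']))/f,(v-float(c['cy']))/f,1]; o=-Rm.T@np.array(c['t'])
    return o+d*(z-o[2])/d[2]
E
python3 - <<'E'
from h import *
c=np.load('pics/top0.npz')
for p in [(258,250),(287.4,253),(296,181.6)]: print(ray(c,*p,10))
for a in(84,-96):
    print(a,env.inverse_kinematics([526,-247,300],down(np.radians(a))))
for a in(-5,175):
  for t in(0,.25,-.25):
    print(a,t,env.inverse_kinematics([430,30,80],down(np.radians(a),t)),env.inverse_kinematics([480,25,80],down(np.radians(a),t)))
E
```

```text
[398.46454897  93.01208829  10.        ]
[383.1223292 -11.1557145  10.       ]
[643.89442211 -55.1744606   10.        ]
84 [-0.58338261  0.30532592  0.21246304  1.47793345  0.          1.09213347]
-96 [-0.58338261  0.30532592  0.21246304  1.47793345  0.         -2.04945918]
-5 0 [-0.12552954  0.18428532 -0.54901773  0.83749328  0.          3.10332957] [-0.12278372  0.2599723  -0.44282062  0.86800341  0.          3.1060754 ]
-5 0.25 [-0.12021803  0.33619427 -0.36250885  1.12196308 -0.00815096  3.10966476] [-0.11831228  0.40921365 -0.24231206  1.1691551  -0.0076797   3.11151139]
-5 -0.25 [-0.13289202  0.05186892 -0.74937224  0.51980465  0.01128427  3.09738361] [-0.12876549  0.13225114 -0.6546122   0.53413938  0.01026426  3.10138232]
175 0 [-0.12552954  0.18428532 -0.54901773  0.83749328  0.         -0.03826308] [-0.12278372  0.2599723  -0.44282062  0.86800341  0.         -0.03551726]
175 0.25 [-0.13289202  0.05186892 -0.74937224  0.51980465  0.01128427 -0.04420904] [-0.12876549  0.13225114 -0.6546122   0.53413938  0.01026426 -0.04021034]
175 -0.25 [-0.12021803  0.33619427 -0.36250885  1.12196308 -0.00815096 -0.03192789] [-0.11831228  0.40921365 -0.24231206  1.1691551  -0.0076797  -0.03008127]
```

Run:
```python
from h import *
env.movep([480,25,380],down(np.radians(171))); snap('wrist','wp')
env.movep([526,-247,300],down(np.radians(84))); snap('wrist','wc')
print(env.read_state()['t'])
a=cv2.imread('pics/wp.png');b=cv2.imread('pics/wc.png')
cv2.imwrite('pics/both.png',cv2.resize(np.hstack([a,b]),(800,300)))
```

```text
3.55
```

View pics/both.png

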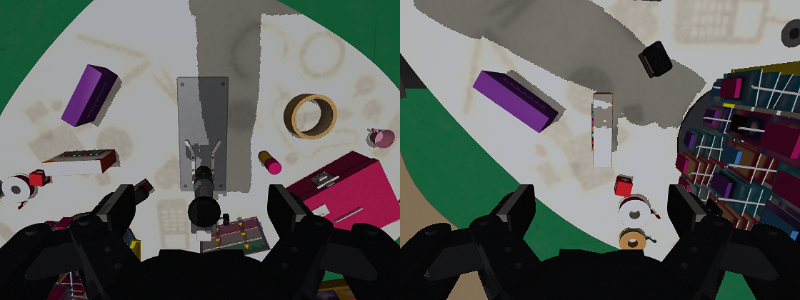

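Left: the press plate spans (178,77) to (228,190), with the knob at (204,210). Right: the carton's top is at about (602,140), with a red block beyond its far end. I'll fit both from the depth map.

Run:
```python
from h import *
def rect(X,m,n):
    P=X[m]; r=cv2.minAreaRect(P[:,:2].astype(np.float32)); print(n,len(P),[np.round(q,1) for q in r],np.median(P[:,2]).round(1)); print(cv2.boxPoints(r).round(1).tolist())
c=np.load('pics/wp.npz');X=cloud(c);z=X[...,2]
rgb=c['frame'].astype(int); grey=(rgb.max(-1)<150)&(rgb.max(-1)-rgb.min(-1)<30)
m=(abs(z-10)<3.5)&(abs(X[...,0]-480)<150)&(abs(X[...,1]-20)<110)
m=cv2.morphologyEx(m.astype(np.uint8),cv2.MORPH_OPEN,np.ones((5,5)))
n,l,s,_=cv2.connectedComponentsWithStats(m); rect(X,l==1+s[1:,4].argmax(),'plate')
near=(abs(X[...,0]-565)<60)&(abs(X[...,1]-15)<60)
kz=z[near&(z>235)&(z<280)]; top=np.percentile(kz,90); print('knob top',top,len(kz))
rect(X,near&(abs(z-np.median(kz[kz>top-4]))<3)&(rgb.max(-1)<90),'knobtop')
rect(X,(z>17)&(z<26)&(abs(X[...,0]-545)<60)&(abs(X[...,1]-15)<50),'rails')
c=np.load('pics/wc.npz');X=cloud(c);z=X[...,2]
m=(z>77)&(z<83)&(abs(X[...,0]-526)<60)&(abs(X[...,1]+247)<80); rect(X,m,'carton')
```

```text
plate 7902 [array([509.5,  23.9]), array([109.6, 231.7]), np.float64(81.2)] 9.6
[[386.70001220703125, -12.600000381469727], [615.7000122070312, -47.900001525878906], [632.4000244140625, 60.400001525878906], [403.3999938964844, 95.69999694824219]]
knob top 247.9909063249561 1585
knobtop 1429 [array([571.4,  14.4]), array([42.2, 42. ]), np.float64(70.0)] 247.1
[[544.5, 1.7999999523162842], [583.9000244140625, -12.600000381469727], [598.2999877929688, 27.100000381469727], [558.9000244140625, 41.400001525878906]]
rails 495 [array([563.3,  20.7]), array([82. , 82.4]), np.float64(89.4)] 21.5
[[521.7000122070312, -19.899999618530273], [604.0, -20.799999237060547], [604.9000244140625, 61.29999923706055], [522.5, 62.099998474121094]]
carton 2760 [array([ 529., -247.]), array([118.1,  30. ]), np.float64(83.8)] 79.5
[[507.70001220703125, -304.1000061035156], [537.5, -307.29998779296875], [550.2999877929688, -190.0], [520.5, -186.6999969482422]]
```

Press: origin about (606.5, 8.9), yaw -8.8°, knob (571,14,247); this agrees with the given plate and knob geometry. Carton: centre (529,-247), long axis 83.8°, size 118x30x79.5, all as specified. Now I grasp it near its rear end, leaning the body back, and lift.

```bash
cat >> h.py <<'E'
O=np.array([606.5,8.9,0]); Y=np.radians(-8.8); T=0.2; D=40
def press(x,y,z): return O+R.from_euler('z',Y).apply([x,y,z])
QP=down(Y+np.pi,T)
E
python3 - <<'E'
from h import *
a=np.radians(83.8); q=down(a,T); g=np.array([529,-247,0])+D*np.array([np.cos(a),np.sin(a),0])
ap=R.from_quat(q,scalar_first=True).apply([0,0,1]); print(ap)
p=g+[0,0,50]
for pt in (press(-150+0-D,0,180),press(-59-D,0,60)): print(env.inverse_kinematics(pt,QP))
env.command_gripper(62)
env.movep(p-90*ap,q)
print(env.move_straight(p,100,threshold=8))
env.command_gripper(20); s=env.read_state(); print(s['grip_width'],s['grasp_force'],s['position'])
env.move_straight(p+[0,0,130],120)
env.movep(press(-150-D,0,180),QP)
env.move_straight(press(-150-D,0,75),100)
s=env.read_state(); print(s['grip_width'],s['t'],s['position'],press(-150-D,0,75)); snap('side','s1'); snap('top','t1')
a=cv2.imread('pics/s1.png')[150:330,180:420];b=cv2.imread('pics/t1.png')[150:330,160:400]
cv2.imwrite('pics/b1.png',cv2.resize(np.hstack([a,b]),(800,300)))
E
```

```text
[-0.02145616 -0.19750731 -0.98006658]
[-0.10302941 -0.04759774 -0.53771379  0.8809291  -0.01004052  0.04955341]
[-0.11328627  0.22555404 -0.58160376  0.56379664 -0.00800483  0.03950018]
False
29.45131004296895 59.9249804019928 [ 533.68515619 -207.23555716   50.66883528]
29.354926428845836 9.6167 [419.11922263  37.88481702  75.39682707] [418.73660753  37.96730889  75.        ]
```

View pics/b1.png

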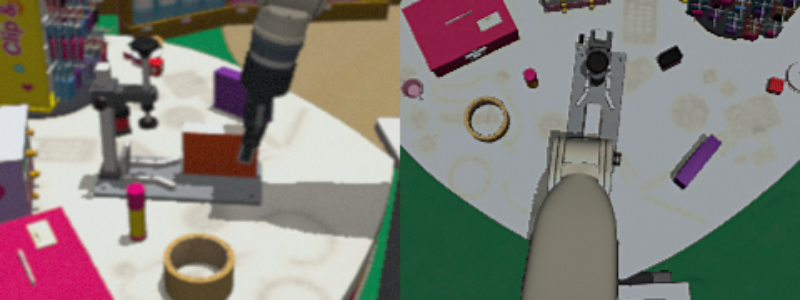

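The carton is held upright and level at (220,155), just above the open plate and aligned with the channel. Next I set it down and slide it in.

Run:
```python
from h import *
print(env.move_straight(press(-150-D,0,54),25,threshold=5)); s=env.read_state(); z=s['position'][2]; print(s['position'],s['contact_force'])
z=max(z,59.5)
inv=R.from_euler('z',-Y)
def loc(): s=env.read_state(); return inv.apply(s['position']-O).round(1),inv.apply(s['contact_force']).round(1),s['t']
print(env.move_straight(press(-85-D,0,z),60,threshold=15),loc())
print(env.move_straight(press(-62-D,0,z),30,threshold=12),loc())
print(env.move_straight(press(-52-D,0,z),15,threshold=10),loc())
snap('side','s2'); snap('wrist','w2')
a=cv2.imread('pics/s2.png')[170:290,200:360]
cv2.imwrite('pics/b2.png',np.hstack([cv2.resize(a,(400,300)),cv2.resize(cv2.imread('pics/w2.png'),(400,300))]))
```

```text
True
[418.80952144  37.93180173  60.45383396] [ 1.09288634 -0.83679488  2.11036888]
False (array([-1.247e+02,  1.000e-01,  6.050e+01]), array([0.2, 0.6, 2.9]), 11.5583)
False (array([-102. ,    0. ,   60.5]), array([-1.2, -0.1,  3.6]), 12.475)
True (array([-100.7,    0. ,   60.5]), array([-2.3,  0.3,  5.9]), 12.8)
```

View pics/b2.png

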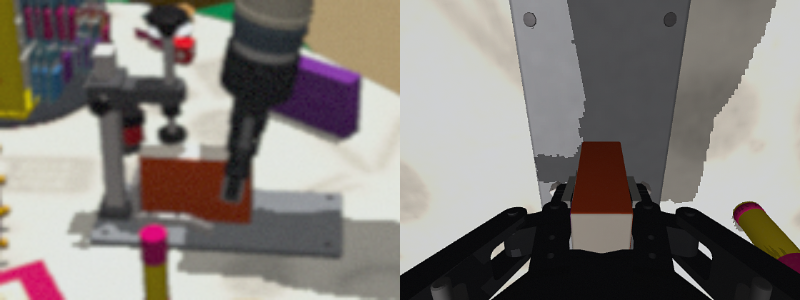

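The carton stands upright between the rails, its front close to the stop, and contact stopped the motion at mid ≈ -60.7. I'll push a little harder to confirm it's home.

Run:
```python
from h import *
inv=R.from_euler('z',-Y)
def loc(): s=env.read_state(); return inv.apply(s['position']-O).round(1),inv.apply(s['contact_force']).round(1),s['t']
z=env.read_state()['position'][2]
for x in (-99.5,-98,-96.5,-95,-93):
    r=env.move_straight(press(x,0,z),10,threshold=18); print(r,loc())
    if inv.apply(env.read_state()['contact_force'])[0]<-15 : break
env.wait(.3); print(loc())
c=snap('wrist','w3'); X=cloud(c)
L=inv.apply((X-O).reshape(-1,3)).reshape(X.shape)
rgb=c['frame'].astype(int); m=(rgb[...,0]>70)&(rgb[...,1]<60)&(rgb[...,2]<60)&(abs(L[...,1])<30)&(L[...,2]>20)&(L[...,2]<85)&(L[...,0]>-150)
P=L[m]; print('rear face x by z',len(P),[(zz,np.median(P[abs(P[:,2]-zz)<6],0).round(1).tolist()) for zz in(30,50,70)], np.percentile(P[:,1],[2,98]))
```

```text
False (array([-100.7,    0. ,   60.4]), array([-8.7,  0.2, 11. ]), 13.1833)
True (array([-100.8,    0. ,   60.5]), array([-2.6,  0.2,  5. ]), 13.3917)
True (array([-100.7,   -0. ,   60.4]), array([-1.9, -0.5,  6.1]), 13.6833)
True (array([-100.7,   -0. ,   60.5]), array([-2.5, -0.5,  4.2]), 14.0)
True (array([-100.7,   -0.2,   60.4]), array([-2. , -1.4,  5.3]), 14.3583)
(array([-1.007e+02, -1.000e-01,  6.040e+01]), array([-1. , -1.9,  5.5]), 14.6583)
rear face x by z 2394 [(30, [-117.1, -14.1, 28.1]), (50, [-117.9, -13.8, 54.6]), (70, [-117.9, -2.3, 72.0])] [-13.45497705  14.57116877]
```

It stops hard at the same spot, with the rear face at -117.9 (mid -58.9) and vertical, so it's home. I'll release, recheck, and go above the knob.

Run:
```python
from h import *
inv=R.from_euler('z',-Y)
env.command_gripper(50)
ap=R.from_quat(QP,scalar_first=True).apply([0,0,1]); p=env.read_state()['position']
env.move_straight(p-120*ap,100)
c=snap('wrist','w4'); X=cloud(c); L=inv.apply((X-O).reshape(-1,3)).reshape(X.shape)
m=(abs(L[...,2]-90)<4)&(abs(L[...,1])<30)&(L[...,0]>-140)&(L[...,0]<-50); P=L[m]
print('top',np.median(P,0),np.percentile(P,[2,98],axis=0).round(1).tolist(),cv2.minAreaRect(P[:,:2].astype(np.float32)))
env.command_gripper(0)
q=down(Y+np.pi)
env.movep(press(-150,0,330),q); env.movep(press(-35,0,290),q); env.wait(.3)
s=env.read_state();print(s['t'],s['position'],s['contact_force'],s['grip_width'])
snap('side','s4')
cv2.imwrite('pics/b4.png',cv2.resize(cv2.imread('pics/s4.png')[150:290,200:360],(640,560)))
```

```text
top [-88.23054611   0.27964359  89.54136664] [[-117.9, -13.8, 87.8], [-51.5, 14.9, 90.7]] ((-84.61247253417969, 0.6111364364624023), (30.067602157592773, 69.21904754638672), 89.83612060546875)
18.5 [571.38323592  14.43677957 290.89471843] [-0.20872917  0.33843816 -0.65653827] -0.19996140382968208
```

View pics/b4.png

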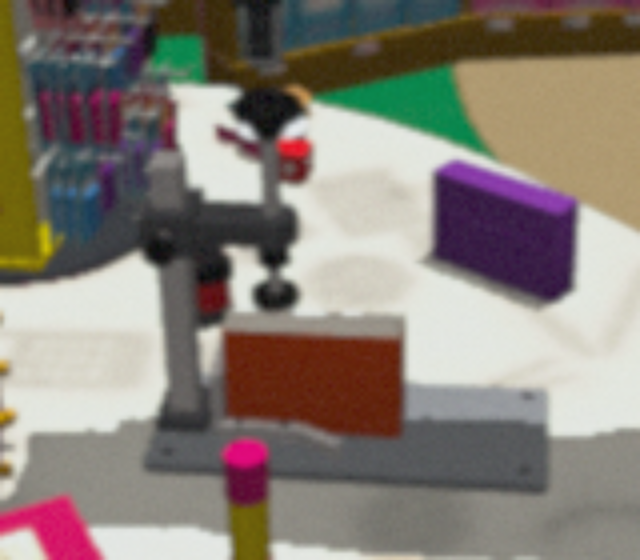

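The carton stands squarely in the channel, with yaw within 0.2° and rear at -117.9. The closed fingertips are above the knob at (265,100), and the foot at (275,293) hangs over the carton. Now I press in small steps and log force.

Run:
```python
from h import *
print(env.move_straight(press(-35,0,258),40,threshold=2.5), env.read_state()['position'][2])
for zt in list(range(274,246,-1)):
    if zt>env.read_state()['position'][2]: continue
    env.move_straight(press(-35,0,zt),10); env.wait(.1)
    s=env.read_state(); print(zt,s['position'][2].round(2),s['contact_force'].round(1),round(s['t'],2))
    if s['contact_force'][2]>17: break
```

```text
True 263.65409131474775
263 263.15 [-0.6  0.6  3.5] 19.56
262 261.99 [-1.2  0.3  4. ] 19.91
261 260.99 [-1.8 -0.4  4.1] 20.26
260 260.0 [-2.3  0.2  3.6] 20.61
259 259.0 [-1.4  0.   3.1] 20.96
258 258.0 [-2.8  0.6  3.9] 21.31
257 256.99 [-2.7  0.   4.4] 21.66
256 256.02 [-2.3  0.2  4.6] 22.01
255 255.0 [-1.6  0.1  4.3] 22.36
254 253.99 [-1.7  0.6  5.1] 22.71
253 253.0 [-2.1  0.7  5.1] 23.06
252 252.1 [-3.  -0.1  5.1] 23.41
251 251.32 [-2.6  0.3  6.9] 23.76
250 250.41 [-2.8  0.4  7.3] 24.11
249 249.48 [-2.7  0.6  8. ] 24.46
248 248.57 [-3.5  0.6  8.3] 24.81
247 247.6 [-3.1 -0.1  9.8] 25.16
```

The force jumps about 2 N at TCP z ≈ 252, exactly the predicted foot contact, so the half-in target is z ≈ 242.

Run:
```python
from h import *
for zt in (245.5,244,243,242,241.5):
    env.move_straight(press(-35,0,zt),8); env.wait(.15)
    s=env.read_state(); print(zt,s['position'][2].round(2),s['contact_force'].round(1))
    if s['position'][2]<242.3: break
env.wait(1); s=env.read_state(); print(s['position'],s['contact_force'],s['t'])
snap('side','s5')
cv2.imwrite('pics/b5.png',cv2.resize(cv2.imread('pics/s5.png')[150:290,200:360],(640,560)))
```

```text
245.5 246.25 [-3.5  0.8 10.5]
244 244.86 [-4.2 -0.3 11.1]
243 243.92 [-4.8 -0.1 12. ]
242 242.96 [-3.7 -0.5 11. ]
241.5 242.53 [-5.3  0.2 12.9]
[571.97200167  14.26352447 242.53046571] [-5.04158076  0.87404152 11.70018527] 28.375
```

View pics/b5.png

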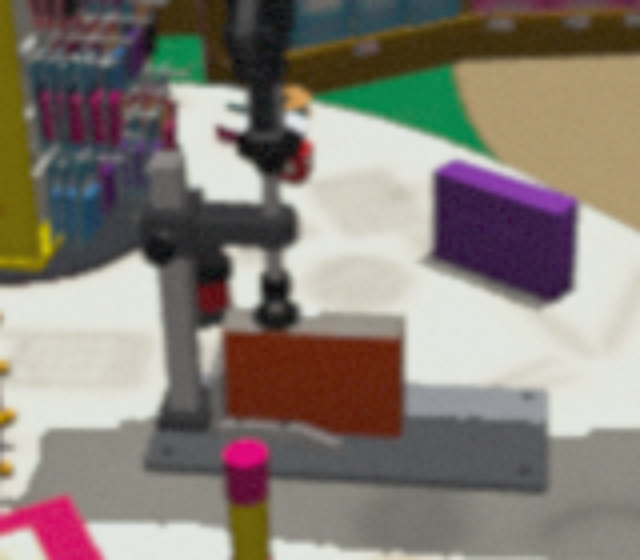

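The foot sits on the carton top at (278,318), with the stem partly into the sleeve. The geometry (~9.5 mm) and the force (~12.3 N) both point to half in. I'll hold and hand in.

Run:
```python
from h import *
env.wait(3.5); s=env.read_state(); print(s['position'],s['contact_force'],s['t'])
print(env.job_done())
```

```text
[571.94269026  14.24907063 242.52845488] [-4.98109256  0.26190456 12.23229811] 31.925
the job is handed in; nothing more can be done
None
```

The job is handed in at about 32 s: the carton is home against the back stop and the knob was held down steadily for about 4.5 s, with the stem about 9.5 mm in (estimated from tool height and force). The judge's verdict was not shown.

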